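# Shut the tagged gas valve in the bench isolating box

## Task

Shut off the tagged gas line at the isolating box on the weighing bench: push the box's sheet cover along its runners, all the way aside, and then push the lever of the tagged valve (the one with the round tag plate on its hub) fully shut. The cover is slid, never lifted; leave the other valve's lever as it is and do not disturb the bottles and other things standing about.

Things in the scene. Friction and masses are not known exactly. Their poses are not given: they have to be found in the camera images.
- valve_box: Cream sheet-steel gas isolating box fixed on the bench, 218 mm (its x) by 559 mm (its y), 80 mm high. Origin on the bench under the centre of the valve bay, the part the cover hides: open at the top, clear from x = -90 to +90 mm and y = -134 to +140 mm. From y = -134 to -407 mm the box has a fixed top 70 mm above the bench. Pipe elbows up to 40 mm high reach 32 mm outside both long walls.
- bay (a point): Centre of the valve bay's mouth, 72 mm above the bench, axes as the box's. Below it stand two ball valves with vertical axes, at x = +28 mm and y = +45 and -52 mm (either may be the tagged one), pipes along x. Valve bodies reach 46 mm above the bench; at x = +78 mm each pipe carries a gauge, 26 mm across, 62 mm above the bench.
- end_wall (a point): Inner face of the end wall at the box's -y end (y = -407 mm), 76 mm above the bench: the stop for the cover. The cover lies on flat runners 72 mm above the bench along both long sides and slides along the box's y. The walls rise to 80 mm, 4 mm above the cover's upper face, and guide it with 2 mm play.
- cover: Loose grey sheet cover of the box, 204 mm (x) by 274 mm (y) by 4 mm, about 0.55 kg; origin at the centre of its underside, axes as the box's. At the start it hides both valves, its origin at box y = -15 to 0 mm. Pushed towards the box's -y, all the way aside over the fixed top, its origin is at box y = -270 mm. Only its own friction, 2 to 8 N, holds it.
- cover_pull (a point): Middle of the cover's finger pull, an aluminium angle across the cover: upright 110 mm long (box x), 3 mm thick (box y), from 4 to 26 mm above the cover's underside; its foot, 2 mm thick, reaches 18 mm from it towards -y. This point lies in the upright above the cover's origin, 15 mm above its underside (87 mm above the bench).
- tagged_lever (a joint): Lever of the tagged valve, rad: 0 = open (lever along the pipe, pointing to the box's -x), growing clockwise as seen from above, 1.571 = shut against its stop (lever across the pipe, pointing to the box's +y). It starts between 0 and 0.3, takes about 6 N at the grip and stays where it is left.
- tagged_axis (a point): Point on the turning axis of the tagged valve's lever, 58 mm above the bench, the height of the lever's middle. Its -x axis points along the lever to the grip. This lever carries a round flat steel tag plate 38 mm across on its hub, its top 63 mm above the bench, under a small hub nut (top at 68 mm).
- tagged_grip (a point): Point in the black grip sleeve of the tagged lever, 60 mm from its axis, 58 mm above the bench. The sleeve is 16 mm wide, from 52 to 64 mm above the bench, and runs from 27 to 76 mm from the axis, where the lever ends.
- plain_lever (a joint): Lever of the other valve, same make and size but with no tag plate, only a hub nut 12 mm across. Same meaning of values; starts open, between 0 and 0.15. Leave it alone.
- plain_grip (a point): Point in the black grip sleeve of the other lever, 60 mm from its axis, 58 mm above the bench.
- wash_bottle: Bystander: small white wash bottle 50 mm across, 129 mm high with a bent spout; origin under its centre.
- sample_a: Bystander: small pale screw-cap sample bottle, 38 mm across, 72 mm high; origin under its centre.
- sample_b: Bystander: a second sample bottle like the first.
- tub: Bystander: lidded pale plastic tub, 76 by 110 by 45 mm; origin under its centre.
- spatula: Bystander: narrow steel laboratory spatula, 150 mm long, lying on the bench; origin under its middle.
- dish: Bystander: white plastic weighing dish 68 mm across, 18 mm high; origin under its centre.
- weight: Bystander: steel test weight, 30 mm across, 51 mm high, 0.2 kg; origin under its centre.

How it is judged:
On the way, in this order (a step that is already met when the one before it is completed fails the run):
1. the cover has been slid aside, to within 30 mm of the end wall, still lying on its runners (y of cover in the frame of valve_box below -0.24 m and z of cover in the frame of valve_box below 0.077 m), for 0.1 s.
2. the tagged lever has been pushed shut (value of joint tagged_lever above 1.48 rad), for 0.1 s.
At the end, for the whole second after the job is handed in: The tagged lever is shut to within 0.09 rad (5 degrees) of its stop and at rest; the cover lies flat on its runners within 30 mm of the end wall; the other lever's grip is within 12 mm of where it began (all of step 1 and value of joint tagged_lever above 1.48 rad and velocity of joint tagged_lever between -0.05 and 0.05 rad/s and distance of plain_grip from where it was at the start of the episode below 0.012 m and angle between cover's own z axis and vertical below 0.05 rad and linear speed of cover below 0.02 m/s); the robot touches nothing.
It fails at once if the cover is lifted more than 10 mm or tipped up off its runners (z of cover in the frame of valve_box above 0.082 m or angle between cover's own z axis and vertical above 0.1 rad).
It fails at once if the other valve's lever is moved by more than 12 mm at its grip (distance of plain_grip from where it was at the start of the episode above 0.012 m).
It fails at once if a bystander is lifted, knocked over or shoved more than 20 mm (distance of any of wash_bottle, sample_a, sample_b, tub, spatula, dish, weight from where it was at the start of the episode above 0.02 m or angle between any of wash_bottle, sample_a, sample_b, weight's own z axis and vertical above 0.5 rad).
It also fails if it takes over 56 s, if anything falls off the work surface, if the arm or the gripper's body presses on something with over 40 N, if the wrist force passes 120 N, or if a joint passes its speed limit or range.

## Robot

A 6-joint arm with a two-finger parallel gripper is mounted at the origin on the work surface. World frame = base frame: x ahead of the robot, y to its left, z up, the work surface at z = 0. Lengths are in m, angles in rad, forces in N, time in s.
With the tool pointing down it reaches from about 0.3 to 0.775 m from the base axis. Payload 14.6 kg.
Tool frame: the origin (TCP) lies at the very end of the fingers, on their centre line; the grasp point (between the pads) lies ctrl.grasp_offset behind it (ctrl.grasp_offset is the distance from the TCP to the grasp point, in m); z points along the fingers, y is the direction in which the jaws open and shut (so a half turn about z gives the same grasp; the last joint's range is limited). The gripper opens to 94 mm and grips with 3 to 60 N. Pads are 16 mm wide; open, the fingers measure 119 mm over their backs; the gripper's body (75 mm by 177 mm) begins 78 mm behind the grasp point.
Start: joints at [1.105, 0.3, 1.521, -0, 1.321, -0.067], TCP at [0.214, 0.507, 0.205] pointing down, gripper open.
Joint ranges: [-3.03, 3.03], [-0.79, 2.21], [0.23, 2.52], [-1.04, 4.18], [0, 3.07], [-2.55, 2.55]. Speed limits (rad/s): [2.22, 2.22, 2.57, 3.14, 3.14, 3.14].

## Interface

Orientations are given as [roll, pitch, yaw] about the fixed x, y, z axes, in that order (R = Rz(yaw) Ry(pitch) Rx(roll)).
In Python, from station import ctrl gives the robot as it stands. The module is installed in compiled form; this text tells all that it offers.
- The arm moves only by the tool carry_out, never from a script. Its argument "deltas" is a list of rows, each an object of numbers: "x", "y", "z": the shift along the tool's x, y, z in units of 0.02 m (1.0 is 0.02 m); "wx", "wy", "wz": the turn, a rotation vector about the tool's x, y, z in units of 0.08 rad (1.0 is 0.08 rad); "jaw": the opening in per cent of the stroke, from 0 (shut) to 100 (fully open). A call has 1 to 12 rows; each row shifts and turns the commanded pose from where the row before left it, along the tool's axes as they then stand; what a row does not reach is not made up. A row lasts 1/12 s, in which the tool goes at most 41.7 mm and 7.16 degrees, less where a joint would pass 70% of its speed; a pose out of reach is approached as far as the arm can. A call with a number of a shift or a turn outside -1 to 1 is refused whole. A call with a gripper value outside its range is refused whole. The fingers move at their own pace and stop on an object; "squeeze" is the grip in N (left out, the last holds). Time passes only in rows, so rows that do not move let the fingers close. It gives the time, the measured TCP pose, the force and the opening at its end, in the units of the state.
- ctrl.get_obs(): the state, without advancing time (a new reading comes with each control period).
- ctrl.camera(name): name is "side" or "top"; returns the picture (400x640x3 uint8, blue, green, red); there is no depth.
- ctrl.camera_params(name): a dict with "mtx" (3x3 intrinsics, pixels), "dist" ([k1, k2, p1, p2, k3] as OpenCV has them; the pictures are not rectified), "origin" and "attitude" of the camera in the world. Camera axes: x right, y down, z forward; pixel columns grow to the right and rows downward; lengths in m; the calibration is good to about 2 mm. A picture is of the moment at which its call begins. camera_params takes no time and is no camera call.
- ctrl.hand_in(): hands the job in, once; it reports no verdict.
Trained networks look in the newest picture that a camera, given by its name, has taken for a name from the list of things; names that differ only in an ending like _2 or _b are one class to them, and where a whole thing is asked for, a point or a joint stands for the part that bears it (a point fixed in the world has none). Each returns a list of dicts, best first, with "conf" (0 to 1); they miss things now and then, are a little off and sometimes report something else, mostly with a low value. They report only what shows in the picture. A call takes as long as a camera call.
- ctrl.boxes_of(camera, label): "rect" ([left, top, right, bottom] in pixels, round what is visible of it).
- ctrl.mark_of(camera, label): "position" ([row, column] in pixels: a listed point, or the origin of a listed thing).
The state is a dict: "time_s": time; "qpos": joint angles; "joint_vel": joint speeds; "tau": joint torques, N m; "ee_pos": TCP position; "eef_rot": TCP orientation; "force": force on the tool from outside, world axes, zero at the start; "moment": the same for the moment, N m; "grip_width": finger opening in m.
Only numpy, scipy, OpenCV 4.12 (cv2) and the standard library are available. Lean on these libraries where they do the work, as an engineer would, in place of code of your own. Each camera call takes 0.05 s, during which the arm holds its last target.

## Working session

There is one attempt and no reset: what is moved stays moved. The work goes in short steps, Python scripts to look and compute and a tool call to move; the robot and the scene stay as the last step left them, time stands still between calls to the robot, and variables do not carry over. Pictures are saved under pics/ and viewed, and the job is handed in when it is done.

Besides the shell and the picture viewer there is one more tool, called after "Call:" by a JSON object that holds its "name" and its "arguments". carry_out: Moves the arm, as the interface text tells. Its arguments: {"type":"object","properties":{"deltas":{"type":"array"},"squeeze":{"type":"number"}},"required":["deltas"]}

```bash
mkdir -p pics
cat > h.py <<'E'
import numpy as np, cv2
from station import ctrl
from scipy.spatial.transform import Rotation as R
def cam(n):
    p=ctrl.camera_params(n); return p
def att(p):
    a=np.array(p['attitude'],float)
    return a if a.shape==(3,3) else (R.from_euler('xyz',a).as_matrix() if a.size==3 else R.from_quat(a).as_matrix())
def ray(n,rc):
    p=cam(n); u=cv2.undistortPoints(np.array([[[rc[1],rc[0]]]],float),np.array(p['mtx'],float),np.array(p['dist'],float))[0,0]
    return np.array(p['origin'],float),att(p)@np.array([u[0],u[1],1.])
def onz(n,rc,z):
    o,d=ray(n,rc); return o+d*(z-o[2])/d[2]
def proj(n,X):
    p=cam(n);M=att(p); Xc=(np.atleast_2d(X)-np.array(p['origin']))@M
    q,_=cv2.projectPoints(Xc,np.zeros(3),np.zeros(3),np.array(p['mtx'],float),np.array(p['dist'],float)); return q[:,0]
E
python3 - <<'E'
from h import *
for n in('side','top'):
    p=cam(n);print(n,p)
    cv2.imwrite(f'pics/{n}0.png',ctrl.camera(n))
    for l in ('valve_box','cover','cover_pull','bay','end_wall'):
        try:print(n,l,ctrl.mark_of(n,l)[:2],ctrl.boxes_of(n,l)[:2])
        except Exception as e:print(l,e)
print(ctrl.get_obs(),ctrl.grasp_offset)
E
```

```text
side {'mtx': array([[492.22869549,   0.        , 330.96086493],
       [  0.        , 492.22869549, 198.51398939],
       [  0.        ,   0.        ,   1.        ]]), 'dist': array([-0.0285316,  0.       ,  0.       ,  0.       ,  0.       ]), 'origin': array([0.52349909, 0.76901768, 0.9302941 ]), 'attitude': array([-2.42904762,  0.00406902, -3.10705996])}
side valve_box [{'position': [176.0, 286.7], 'conf': 0.44}] [{'rect': [269.7, 94.7, 404.6, 298.5], 'conf': 0.55}]
side cover [{'position': [211.7, 338.1], 'conf': 0.75}] [{'rect': [278.3, 163.7, 388.3, 270.7], 'conf': 0.67}, {'rect': [294.1, 105.9, 313.7, 151.3], 'conf': 0.34}]
side cover_pull [{'position': [209.1, 333.8], 'conf': 0.7}] [{'rect': [274.5, 165.2, 389.2, 273.8], 'conf': 0.93}]
side bay [] [{'rect': [271.9, 95.5, 403.3, 299.1], 'conf': 0.55}]
side end_wall [{'position': [104.8, 369.7], 'conf': 0.8}] [{'rect': [272.6, 95.0, 408.1, 300.8], 'conf': 0.72}]
top {'mtx': array([[386.22676235,   0.        , 320.24521132],
       [  0.        , 386.22676235, 202.69473301],
       [  0.        ,   0.        ,   1.        ]]), '
[... 788 characters left out ...]
 296.0], 'conf': 0.8}]
{'time_s': 1.1, 'qpos': array([ 1.10540948e+00,  2.99895446e-01,  1.52101618e+00,  3.59685016e-06,
        1.32068202e+00, -6.65924832e-02]), 'joint_vel': array([ 1.78756742e-03,  8.46497176e-04, -2.18435602e-03, -9.21360951e-05,
        4.62162491e-04,  4.22176717e-04]), 'tau': array([-3.58255900e-03, -5.31672084e+01, -3.52907503e+01,  7.07227620e-02,
        2.12828396e-02, -3.33721675e-05]), 'ee_pos': array([0.21356198, 0.50683185, 0.20544123]), 'eef_rot': array([-3.14159189e+00, -3.54352790e-06,  2.74279740e+00]), 'force': array([-0.07560229, -1.03462376,  0.10494243]), 'moment': array([0.01564723, 0.0710482 , 0.02915639]), 'grip_width': 0.09396130629284251} 0.0188
```

View pics/side0.png

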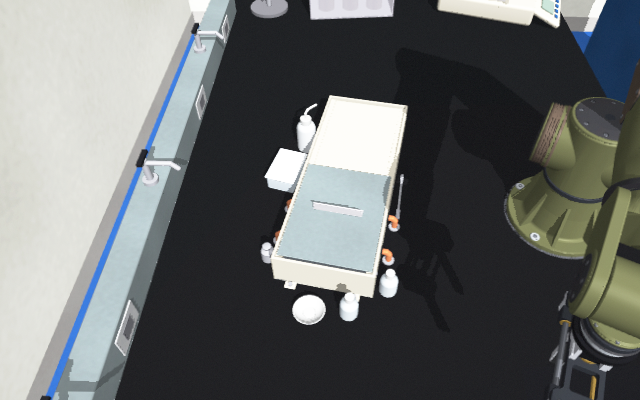

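View pics/top0.png

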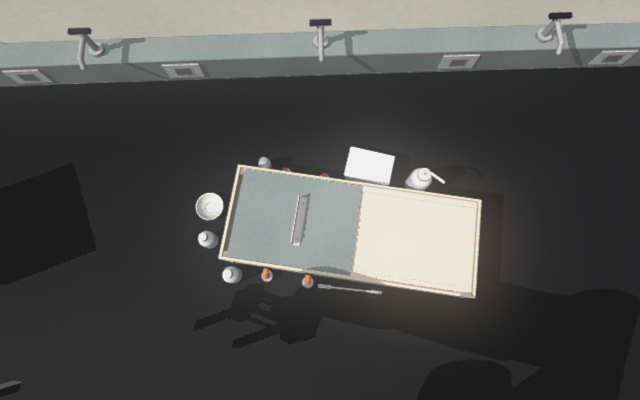

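Run:
```python
from h import *
for n,pts in (('top',[(220.1,295,.072),(218.8,296.9,.087),(247.2,477,.076)]),('side',[(211.7,338.1,.072),(209.1,333.8,.087),(104.8,369.7,.076)])):
    for r,c,z in pts: print(n,onz(n,(r,c),z).round(4))
```

```text
top [0.5377 0.0717 0.072 ]
top [0.5377 0.0664 0.087 ]
top [ 0.4624 -0.3279  0.076 ]
side [0.5352 0.0668 0.072 ]
side [0.5447 0.0719 0.087 ]
side [ 0.4578 -0.3119  0.076 ]
```

Run:
```python
import cv2
t=cv2.imread('pics/top0.png')[150:310,190:500];cv2.imwrite('pics/t_z.png',cv2.resize(t,None,fx=2.5,fy=2.5,interpolation=2))
t=cv2.imread('pics/side0.png')[85:325,250:430];cv2.imwrite('pics/s_z.png',cv2.resize(t,None,fx=2.5,fy=2.5,interpolation=2))
```

```text
(no output)
```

View pics/t_z.png

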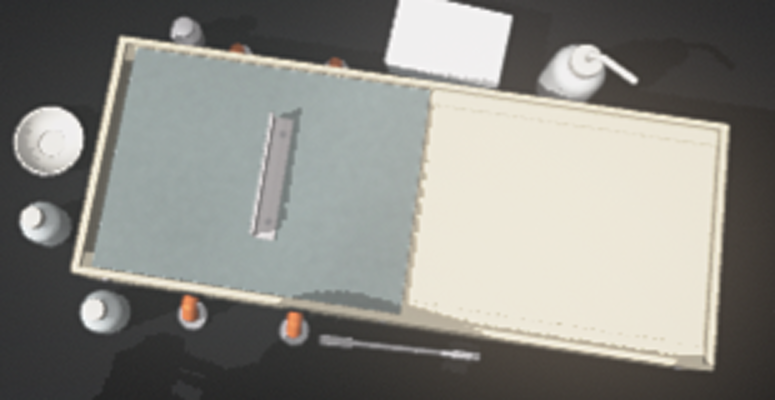

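View pics/s_z.png

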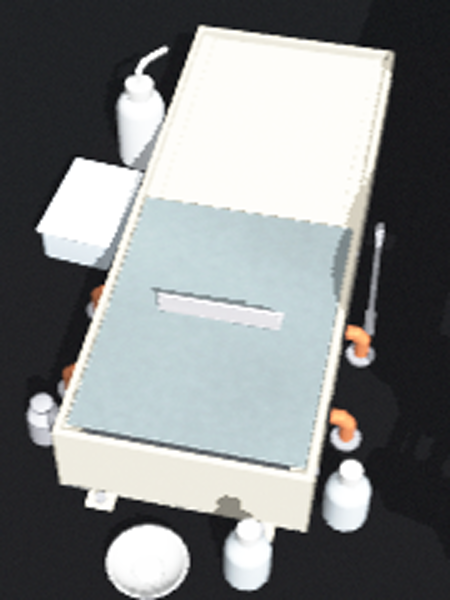

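```bash
cat > fit.py <<'E'
from h import *
from scipy.optimize import least_squares
B=np.array([[.109,.146,.08],[.109,-.413,.08],[-.109,-.413,.08],[-.109,.146,.08]])
t=np.array([[122,37],[729,125],[714,369],[73,270]])/2.5+[190,150]
s=np.array([[57,432],[200,26],[394,50],[310,475]])/2.5+[250,85]
t-=0.3; s-=.3
def W(p,P): 
    P=np.atleast_2d(P);c,q=np.cos(p[2]),np.sin(p[2]); return np.c_[p[0]+c*P[:,0]-q*P[:,1],p[1]+q*P[:,0]+c*P[:,1],P[:,2]]
if __name__=='__main__':
    for use in ('t','s','ts'):
        f=lambda p:np.concatenate([(proj('top',W(p,B))-t).ravel()*('t' in use),(proj('side',W(p,B))-s).ravel()*('s' in use)])
        r=least_squares(f,[.54,.07,-.19]);print(use,r.x.round(4),r.fun.round(1))
    p=r.x
    c,q=np.cos(p[2]),np.sin(p[2])
    for n,rc in (('top',(220.1,295,.072)),('top',(218.8,296.9,.087)),('side',(211.7,338.1,.072)),('side',(209.1,333.8,.087)), ('top',(150+175/2.5,190+263/2.5,.098))):
        X=onz(n,rc[:2],rc[2]); d=X[:2]-p[:2]; print(n,(c*d[0]+q*d[1]).round(4),(-q*d[0]+c*d[1]).round(4))
    for n in('top','side'):
        for l in ('wash_bottle','sample_a','weight','tub','spatula','dish'):
            print(n,l,[(onz(n,m['position'],0).round(3)[:2],m['conf']) for m in ctrl.mark_of(n,l)[:3]])
E
python3 fit.py
```

```text
t [ 0.5381  0.076  -0.1854] [-0.2 -0.5  0.3 -0.4  0.2  0.4 -0.3  0.3 -0.  -0.   0.  -0.   0.   0.
  0.   0. ]
s [ 0.5372  0.0745 -0.182 ] [ 0.   0.   0.  -0.   0.   0.   0.   0.  -1.4 -0.7 -0.2 -1.1 -0.  -0.3
  1.4  1.2]
ts [ 0.5376  0.0754 -0.1838] [-0.1 -0.2  0.5 -0.5  0.6  0.3 -0.   0.7 -1.7 -0.5 -0.1 -0.9  0.1 -0.
  1.1  1.7]
top 0.0008 -0.0037
top 0.0017 -0.0088
side -0.0008 -0.009
side 0.0076 -0.0022
top -0.0034 -0.0066
top wash_bottle [(array([ 0.63 , -0.222]), 0.61)]
top sample_a [(array([0.501, 0.289]), 0.57), (array([0.69, 0.15]), 0.16)]
top weight [(array([0.694, 0.145]), 0.47), (array([ 0.373, -0.047]), 0.27)]
top tub [(array([ 0.662, -0.105]), 0.92)]
top spatula [(array([ 0.38 , -0.051]), 0.75)]
top dish [(array([0.601, 0.29 ]), 0.81)]
side wash_bottle [(array([ 0.629, -0.225]), 0.63)]
side sample_a [(array([0.428, 0.226]), 0.81)]
side weight [(array([0.693, 0.146]), 0.71)]
side tub [(array([ 0.664, -0.109]), 0.83)]
side spatula [(array([ 0.393, -0.046]), 0.56)]
side dish [(array([0.581, 0.282]), 0.96)]
```

Call:
{"name": "carry_out", "arguments": {"deltas": [{"wz": 1, "jaw": 50}, {"wz": 1, "jaw": 50}, {"wz": 1, "jaw": 50}, {"wz": 1, "jaw": 50}, {"wz": 1, "jaw": 50}, {"wz": 1, "jaw": 50}, {"wz": 1, "jaw": 50}, {"wz": 1, "jaw": 50}, {"wz": 1, "jaw": 50}, {"wz": 1, "jaw": 50}, {"wz": 1, "jaw": 50}, {"wz": 1, "jaw": 50}]}}

```text
invalid input
```

Call:
{"name": "carry_out", "arguments": {"deltas": [{"wz": 1, "jaw": 50}, {"wz": 1, "jaw": 50}, {"wz": 1, "jaw": 50}, {"wz": 1, "jaw": 50}, {"wz": 0.9, "jaw": 50}, {"jaw": 50}, {"jaw": 50}]}}

```text
invalid input
```

Call:
{"name": "carry_out", "arguments": {"deltas": [{"x": 0, "y": 0, "z": 0, "wx": 0, "wy": 0, "wz": 0.5, "jaw": 50}], "squeeze": 20}}

```text
time_s: 1.78
ee_pos: [0.2136, 0.5068, 0.2055]
eef_rot: [-3.142, -0.0, 2.703]
force: [0.7, -0.6, -0.4]
grip_width: 0.0901
```

Call:
{"name": "carry_out", "arguments": {"deltas": [{"x": 0, "y": 0, "z": 0, "wx": 0, "wy": 0, "wz": 1, "jaw": 50}, {"x": 0, "y": 0, "z": 0, "wx": 0, "wy": 0, "wz": 1, "jaw": 50}, {"x": 0, "y": 0, "z": 0, "wx": 0, "wy": 0, "wz": 1, "jaw": 50}, {"x": 0, "y": 0, "z": 0, "wx": 0, "wy": 0, "wz": 1, "jaw": 50}, {"x": 0, "y": 0, "z": 0, "wx": 0, "wy": 0, "wz": 1, "jaw": 50}, {"x": 0, "y": 0, "z": 0, "wx": 0, "wy": 0, "wz": 1, "jaw": 50}, {"x": 0, "y": 0, "z": 0, "wx": 0, "wy": 0, "wz": 1, "jaw": 50}, {"x": 0, "y": 0, "z": 0, "wx": 0, "wy": 0, "wz": 1, "jaw": 50}, {"x": 0, "y": 0, "z": 0, "wx": 0, "wy": 0, "wz": 1, "jaw": 50}, {"x": 0, "y": 0, "z": 0, "wx": 0, "wy": 0, "wz": 1, "jaw": 50}, {"x": 0, "y": 0, "z": 0, "wx": 0, "wy": 0, "wz": 1, "jaw": 50}, {"x": 0, "y": 0, "z": 0, "wx": 0, "wy": 0, "wz": 1, "jaw": 50}]}}

```text
time_s: 2.78
ee_pos: [0.2136, 0.5068, 0.2054]
eef_rot: [-3.142, 0.0, 1.739]
force: [0.3, 0.3, -0.1]
grip_width: 0.0469
```

Call:
{"name": "carry_out", "arguments": {"deltas": [{"x": 0, "y": 0, "z": 0, "wx": 0, "wy": 0, "wz": 1, "jaw": 50}, {"x": 0, "y": 0, "z": 0, "wx": 0, "wy": 0, "wz": 1, "jaw": 50}, {"x": 0, "y": 0, "z": 0, "wx": 0, "wy": 0, "wz": 1, "jaw": 50}, {"x": 0, "y": 0, "z": 0, "wx": 0, "wy": 0, "wz": 1, "jaw": 50}, {"x": 0, "y": 0, "z": 0, "wx": 0, "wy": 0, "wz": 0.45, "jaw": 50}, {"x": 0, "y": 0, "z": 0, "wx": 0, "wy": 0, "wz": 0, "jaw": 50}, {"x": 0, "y": 0, "z": 0, "wx": 0, "wy": 0, "wz": 0, "jaw": 50}]}}

```text
time_s: 3.37
ee_pos: [0.2136, 0.5068, 0.2054]
eef_rot: [-3.142, 0.0, 1.388]
force: [0.3, 1.0, -0.0]
grip_width: 0.0465
```

Call:
{"name": "carry_out", "arguments": {"deltas": [{"x": -0.84, "y": 0.99, "z": 0, "wx": 0, "wy": 0, "wz": 0, "jaw": 50}, {"x": -0.84, "y": 0.99, "z": 0, "wx": 0, "wy": 0, "wz": 0, "jaw": 50}, {"x": -0.84, "y": 0.99, "z": 0, "wx": 0, "wy": 0, "wz": 0, "jaw": 50}, {"x": -0.84, "y": 0.99, "z": 0, "wx": 0, "wy": 0, "wz": 0, "jaw": 50}, {"x": -0.84, "y": 0.99, "z": 0, "wx": 0, "wy": 0, "wz": 0, "jaw": 50}, {"x": -0.84, "y": 0.99, "z": 0, "wx": 0, "wy": 0, "wz": 0, "jaw": 50}, {"x": -0.84, "y": 0.99, "z": 0, "wx": 0, "wy": 0, "wz": 0, "jaw": 50}, {"x": -0.84, "y": 0.99, "z": 0, "wx": 0, "wy": 0, "wz": 0, "jaw": 50}, {"x": -0.84, "y": 0.99, "z": 0, "wx": 0, "wy": 0, "wz": 0, "jaw": 50}, {"x": -0.84, "y": 0.99, "z": 0, "wx": 0, "wy": 0, "wz": 0, "jaw": 50}]}}

```text
time_s: 4.2
ee_pos: [0.3782, 0.3043, 0.2056]
eef_rot: [3.141, -0.0, 1.389]
force: [-0.1, 0.4, -0.0]
grip_width: 0.0471
```

Call:
{"name": "carry_out", "arguments": {"deltas": [{"x": -0.84, "y": 0.99, "z": 0, "wx": 0, "wy": 0, "wz": 0, "jaw": 50}, {"x": -0.84, "y": 0.99, "z": 0, "wx": 0, "wy": 0, "wz": 0, "jaw": 50}, {"x": -0.84, "y": 0.99, "z": 0, "wx": 0, "wy": 0, "wz": 0, "jaw": 50}, {"x": -0.84, "y": 0.99, "z": 0, "wx": 0, "wy": 0, "wz": 0, "jaw": 50}, {"x": -0.84, "y": 0.99, "z": 0, "wx": 0, "wy": 0, "wz": 0, "jaw": 50}, {"x": -0.84, "y": 0.99, "z": 0, "wx": 0, "wy": 0, "wz": 0, "jaw": 50}, {"x": -0.84, "y": 0.99, "z": 0, "wx": 0, "wy": 0, "wz": 0, "jaw": 50}, {"x": -0.84, "y": 0.99, "z": 0, "wx": 0, "wy": 0, "wz": 0, "jaw": 50}, {"x": -0.84, "y": 0.99, "z": 0, "wx": 0, "wy": 0, "wz": 0, "jaw": 50}, {"x": -0.84, "y": 0.99, "z": 0, "wx": 0, "wy": 0, "wz": 0, "jaw": 50}, {"x": 0, "y": 0, "z": 0, "wx": 0, "wy": 0, "wz": 0, "jaw": 50}, {"x": 0, "y": 0, "z": 0, "wx": 0, "wy": 0, "wz": 0, "jaw": 50}]}}

```text
time_s: 5.2
ee_pos: [0.5417, 0.1033, 0.2051]
eef_rot: [-3.141, 0.0, 1.386]
force: [-0.4, -0.0, 0.5]
grip_width: 0.0471
```

```bash
cat > st.py <<'E'
from fit import *
P=[.5376,.0754,-.184]
def tobox(X):
    c,q=np.cos(P[2]),np.sin(P[2]);d=np.array(X)[:2]-P[:2];return np.array([c*d[0]+q*d[1],-q*d[0]+c*d[1]])
def st():
    o=ctrl.get_obs();print('t',o['time_s'],'box',tobox(o['ee_pos']).round(4),'z',o['ee_pos'][2].round(4),'rot',o['eef_rot'].round(3),'F',o['force'].round(1))
def pic(n,f,s=None):
    i=ctrl.camera(n)
    if s: a,b,c,d,k=s; i=cv2.resize(i[a:b,c:d],None,fx=k,fy=k,interpolation=2)
    cv2.imwrite('pics/'+f,i)
E
python3 -c "
from st import *
st();pic('side','s1.png')"
```

```text
t 5.2 box [-0.0011  0.0282] z 0.2051 rot [-3.141  0.     1.386] F [-0.4 -0.   0.5]
```

View pics/s1.png

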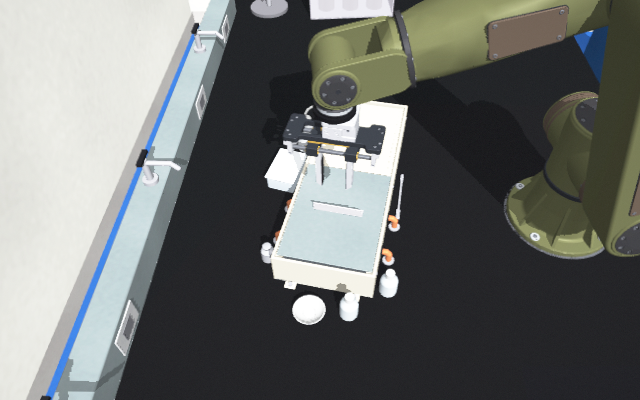

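Call:
{"name": "carry_out", "arguments": {"deltas": [{"x": 0, "y": 0, "z": 1, "wx": 0, "wy": 0, "wz": 0, "jaw": 50}, {"x": 0, "y": 0, "z": 1, "wx": 0, "wy": 0, "wz": 0, "jaw": 50}, {"x": 0, "y": 0, "z": 1, "wx": 0, "wy": 0, "wz": 0, "jaw": 50}, {"x": 0, "y": 0, "z": 1, "wx": 0, "wy": 0, "wz": 0, "jaw": 50}, {"x": 0, "y": 0, "z": 1, "wx": 0, "wy": 0, "wz": 0, "jaw": 50}, {"x": 0, "y": 0, "z": 0.5, "wx": 0, "wy": 0, "wz": 0, "jaw": 50}, {"x": 0, "y": 0, "z": 0.5, "wx": 0, "wy": 0, "wz": 0, "jaw": 50}, {"x": 0, "y": 0, "z": 0, "wx": 0, "wy": 0, "wz": 0, "jaw": 50}, {"x": 0, "y": 0, "z": 0, "wx": 0, "wy": 0, "wz": 0, "jaw": 50}]}}

```text
time_s: 6.0
ee_pos: [0.5415, 0.1044, 0.086]
eef_rot: [3.141, -0.0, 1.387]
force: [-0.0, 0.3, 0.7]
grip_width: 0.0468
```

```bash
python3 -c "
from st import *
st();pic('side','s2.png',(85,325,230,430,2.5))"
```

```text
t 6.0 box [-0.0015  0.0292] z 0.086 rot [ 3.141 -0.     1.387] F [-0.   0.3  0.7]
```

View pics/s2.png

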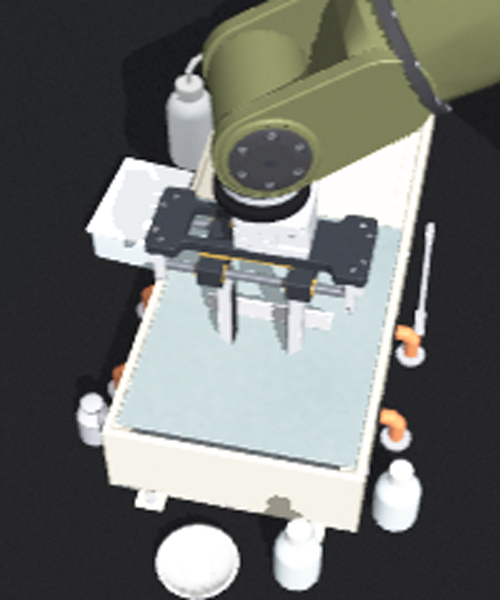

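Call:
{"name": "carry_out", "arguments": {"deltas": [{"x": -0.4, "y": 0, "z": 0, "wx": 0, "wy": 0, "wz": 0, "jaw": 50}, {"x": -0.4, "y": 0, "z": 0, "wx": 0, "wy": 0, "wz": 0, "jaw": 50}, {"x": -0.4, "y": 0, "z": 0, "wx": 0, "wy": 0, "wz": 0, "jaw": 50}, {"x": -0.3, "y": 0, "z": 0, "wx": 0, "wy": 0, "wz": 0, "jaw": 50}, {"x": -0.3, "y": 0, "z": 0, "wx": 0, "wy": 0, "wz": 0, "jaw": 50}, {"x": -0.4, "y": 0, "z": 0, "wx": 0, "wy": 0, "wz": 0, "jaw": 50}, {"x": -0.4, "y": 0, "z": 0, "wx": 0, "wy": 0, "wz": 0, "jaw": 50}, {"x": -0.4, "y": 0, "z": 0, "wx": 0, "wy": 0, "wz": 0, "jaw": 50}]}}

```text
time_s: 6.72
ee_pos: [0.5307, 0.0447, 0.086]
eef_rot: [3.14, -0.001, 1.387]
force: [0.8, 5.5, 4.3]
grip_width: 0.0472
```

```bash
python3 -c "
from st import *
st();pic('side','s3.png',(85,325,230,430,2.5))"
```

```text
t 6.7167 box [-0.0012 -0.0314] z 0.086 rot [ 3.140e+00 -1.000e-03  1.387e+00] F [0.8 5.5 4.3]
```

View pics/s3.png

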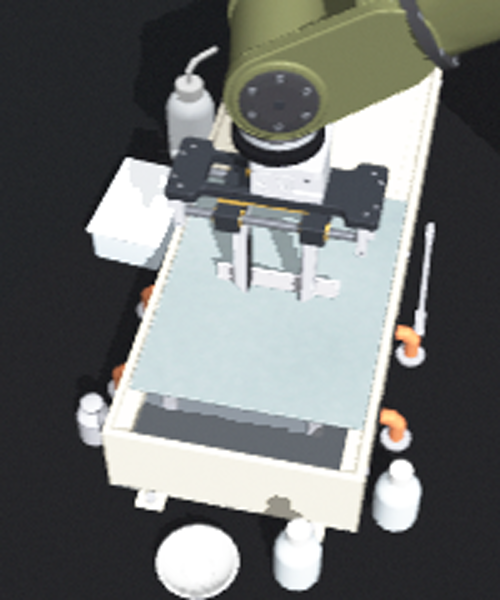

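Call:
{"name": "carry_out", "arguments": {"deltas": [{"x": -0.5, "y": 0, "z": 0, "wx": 0, "wy": 0, "wz": 0, "jaw": 50}, {"x": -0.5, "y": 0, "z": 0, "wx": 0, "wy": 0, "wz": 0, "jaw": 50}, {"x": -0.5, "y": 0, "z": 0, "wx": 0, "wy": 0, "wz": 0, "jaw": 50}, {"x": -0.5, "y": 0, "z": 0, "wx": 0, "wy": 0, "wz": 0, "jaw": 50}, {"x": -0.5, "y": 0, "z": 0, "wx": 0, "wy": 0, "wz": 0, "jaw": 50}, {"x": -0.5, "y": 0, "z": 0, "wx": 0, "wy": 0, "wz": 0, "jaw": 50}, {"x": -0.5, "y": 0, "z": 0, "wx": 0, "wy": 0, "wz": 0, "jaw": 50}, {"x": -0.5, "y": 0, "z": 0, "wx": 0, "wy": 0, "wz": 0, "jaw": 50}, {"x": -0.5, "y": 0, "z": 0, "wx": 0, "wy": 0, "wz": 0, "jaw": 50}, {"x": -0.5, "y": 0, "z": 0, "wx": 0, "wy": 0, "wz": 0, "jaw": 50}, {"x": -0.5, "y": 0, "z": 0, "wx": 0, "wy": 0, "wz": 0, "jaw": 50}, {"x": -0.5, "y": 0, "z": 0, "wx": 0, "wy": 0, "wz": 0, "jaw": 50}]}}

```text
time_s: 7.77
ee_pos: [0.5085, -0.0732, 0.0858]
eef_rot: [3.141, -0.001, 1.387]
force: [1.6, 5.8, 4.6]
grip_width: 0.0466
```

```bash
python3 -c "
from st import *
st();pic('side','s4.png',(85,325,230,430,2.5))"
```

```text
t 7.7667 box [-0.0014 -0.1514] z 0.0858 rot [ 3.141e+00 -1.000e-03  1.387e+00] F [1.6 5.8 4.6]
```

View pics/s4.png

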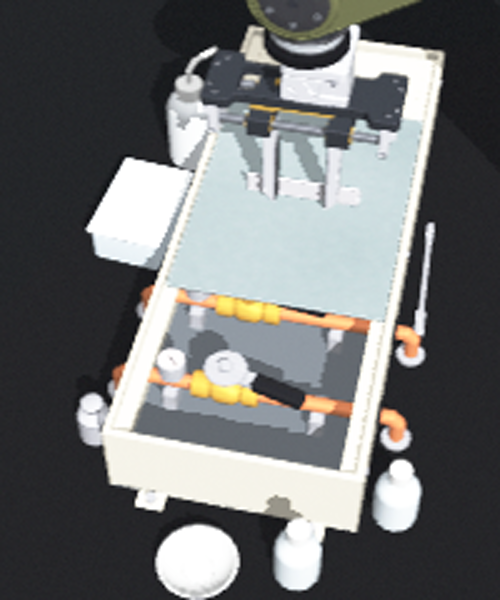

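Call:
{"name": "carry_out", "arguments": {"deltas": [{"x": -0.5, "y": 0, "z": 0, "wx": 0, "wy": 0, "wz": 0, "jaw": 50}, {"x": -0.5, "y": 0, "z": 0, "wx": 0, "wy": 0, "wz": 0, "jaw": 50}, {"x": -0.5, "y": 0, "z": 0, "wx": 0, "wy": 0, "wz": 0, "jaw": 50}, {"x": -0.5, "y": 0, "z": 0, "wx": 0, "wy": 0, "wz": 0, "jaw": 50}, {"x": -0.5, "y": 0, "z": 0, "wx": 0, "wy": 0, "wz": 0, "jaw": 50}, {"x": -0.5, "y": 0, "z": 0, "wx": 0, "wy": 0, "wz": 0, "jaw": 50}, {"x": -0.5, "y": 0, "z": 0, "wx": 0, "wy": 0, "wz": 0, "jaw": 50}, {"x": -0.5, "y": 0, "z": 0, "wx": 0, "wy": 0, "wz": 0, "jaw": 50}, {"x": -0.5, "y": 0, "z": 0, "wx": 0, "wy": 0, "wz": 0, "jaw": 50}, {"x": -0.4, "y": 0, "z": 0, "wx": 0, "wy": 0, "wz": 0, "jaw": 50}, {"x": -0.1, "y": 0, "z": 0, "wx": 0, "wy": 0, "wz": 0, "jaw": 50}]}}

```text
time_s: 8.73
ee_pos: [0.49, -0.1721, 0.0855]
eef_rot: [3.142, -0.0, 1.386]
force: [0.4, 5.9, 4.3]
grip_width: 0.0469
```

```bash
python3 -c "
from st import *
st();pic('side','s5.png',(85,325,230,430,2.5));pic('top','t5.png',(150,310,190,500,2.5))"
```

```text
t 8.7333 box [-0.0015 -0.252 ] z 0.0855 rot [ 3.142 -0.     1.386] F [0.4 5.9 4.3]
```

View pics/s5.png

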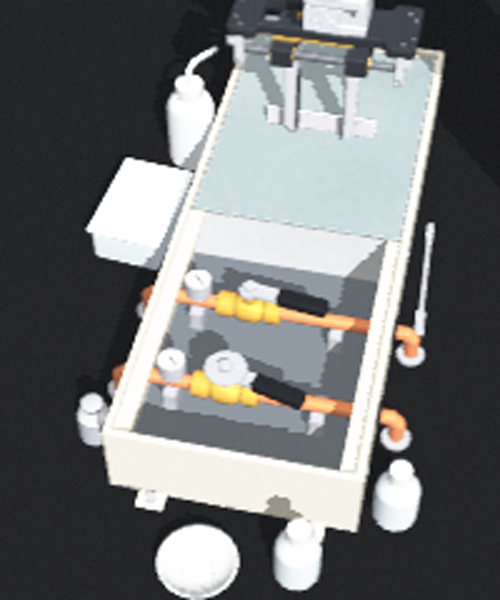

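View pics/t5.png

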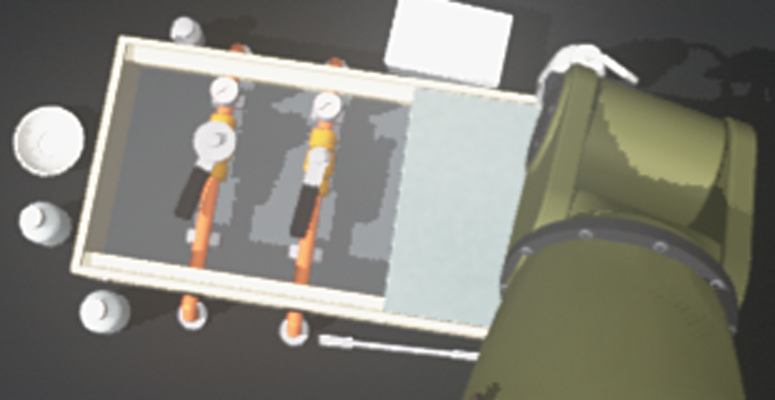

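```bash
python3 -c "
from st import *
for a,b in ((412,90),(400,200),(386,308)): print(tobox(onz('top',(150+b/2.5,190+a/2.5),.076)))
print(tobox(onz('side',(85+225/2.5,230+300/2.5),.076)))
for n in('top','side'):
  for l,z in (('tagged_axis',.058),('tagged_grip',.058),('plain_grip',.058)):
    print(n,l,[(tobox(onz(n,m['position'],z)).round(4),m['conf']) for m in ctrl.mark_of(n,l)[:3]])
st()"
```

```text
[ 0.09834901 -0.1260162 ]
[-0.00374909 -0.12860969]
[-0.09933851 -0.12915147]
[-0.00574135 -0.12273071]
top tagged_axis [(array([0.0244, 0.0484]), 0.73)]
top tagged_grip [(array([-0.029 ,  0.0673]), 0.85)]
top plain_grip [(array([-0.0332, -0.0459]), 0.75), (array([-0.0313,  0.0659]), 0.32)]
side tagged_axis [(array([0.0284, 0.0409]), 0.75)]
side tagged_grip [(array([-0.0328,  0.062 ]), 0.87)]
side plain_grip [(array([-0.0276, -0.0412]), 0.7)]
t 9.1333 box [-0.0016 -0.251 ] z 0.0853 rot [-3.141  0.     1.387] F [ 0.1  0.3 -0.4]
```

Call:
{"name": "carry_out", "arguments": {"deltas": [{"x": -0.25, "y": 0, "z": 0, "wx": 0, "wy": 0, "wz": 0, "jaw": 50}, {"x": 0, "y": 0, "z": 0, "wx": 0, "wy": 0, "wz": 0, "jaw": 50}, {"x": 0, "y": 0, "z": 0, "wx": 0, "wy": 0, "wz": 0, "jaw": 50}, {"x": 0.5, "y": 0, "z": 0, "wx": 0, "wy": 0, "wz": 0, "jaw": 50}, {"x": 0.75, "y": 0, "z": 0, "wx": 0, "wy": 0, "wz": 0, "jaw": 50}, {"x": 0, "y": 0, "z": -1, "wx": 0, "wy": 0, "wz": 0, "jaw": 50}, {"x": 0, "y": 0, "z": -1, "wx": 0, "wy": 0, "wz": 0, "jaw": 0}, {"x": 0, "y": 0, "z": -1, "wx": 0, "wy": 0, "wz": 0, "jaw": 0}, {"x": 1, "y": -0.2, "z": 0, "wx": 0, "wy": 0, "wz": 0, "jaw": 0}, {"x": 1, "y": -0.2, "z": 0, "wx": 0, "wy": 0, "wz": 0, "jaw": 0}, {"x": 1, "y": -0.2, "z": 0, "wx": 0, "wy": 0, "wz": 0, "jaw": 0}, {"x": 1, "y": -0.2, "z": 0, "wx": 0, "wy": 0, "wz": 0, "jaw": 0}]}}

```text
time_s: 10.13
ee_pos: [0.4926, -0.0685, 0.1456]
eef_rot: [3.141, 0.0, 1.387]
force: [-0.2, -0.8, -0.7]
grip_width: 0.0105
```

Call:
{"name": "carry_out", "arguments": {"deltas": [{"x": 1, "y": -0.1, "z": 0, "wx": 0, "wy": 0, "wz": 0, "jaw": 0}, {"x": 1, "y": -0.1, "z": 0, "wx": 0, "wy": 0, "wz": 0, "jaw": 0}, {"x": 1, "y": -0.1, "z": 0, "wx": 0, "wy": 0, "wz": 0, "jaw": 0}, {"x": 1, "y": -0.1, "z": 0, "wx": 0, "wy": 0, "wz": 0, "jaw": 0}, {"x": 1, "y": -0.1, "z": 0, "wx": 0, "wy": 0, "wz": 0, "jaw": 0}, {"x": 1, "y": -0.1, "z": 0, "wx": 0, "wy": 0, "wz": 0, "jaw": 0}, {"x": 1, "y": 0, "z": 0, "wx": 0, "wy": 0, "wz": 0, "jaw": 0}, {"x": 1, "y": 0, "z": 0, "wx": 0, "wy": 0, "wz": 0, "jaw": 0}, {"x": 1, "y": 0, "z": 0, "wx": 0, "wy": 0, "wz": 0, "jaw": 0}, {"x": 0.2, "y": 0, "z": 0, "wx": 0, "wy": 0, "wz": 0, "jaw": 0}, {"x": 0, "y": 0, "z": 0, "wx": 0, "wy": 0, "wz": 0, "jaw": 0}, {"x": 0, "y": 0, "z": 0, "wx": 0, "wy": 0, "wz": 0, "jaw": 0}]}}

```text
time_s: 11.13
ee_pos: [0.5144, 0.113, 0.1453]
eef_rot: [-3.141, 0.0, 1.387]
force: [-0.8, -0.0, 0.1]
grip_width: 0.0009
```

```bash
python3 -c "
from st import *
st();pic('side','s6.png',(85,325,230,430,2.5))"
```

```text
t 11.1333 box [-0.0297  0.0327] z 0.1453 rot [-3.141  0.     1.387] F [-0.8 -0.   0.1]
```

View pics/s6.png

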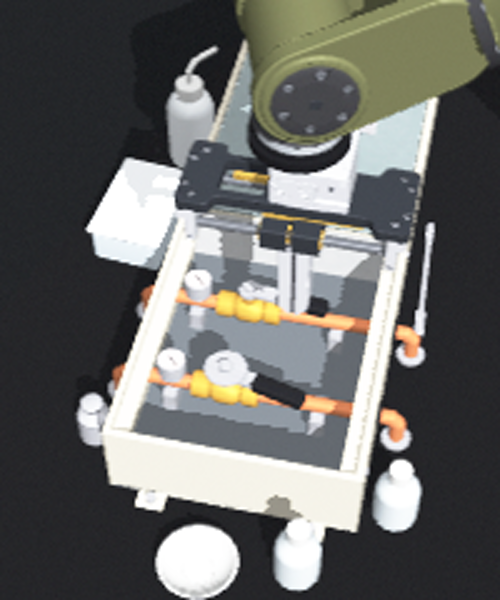

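Call:
{"name": "carry_out", "arguments": {"deltas": [{"x": 0, "y": 0, "z": 1, "wx": 0, "wy": 0, "wz": 0, "jaw": 0}, {"x": 0, "y": 0, "z": 1, "wx": 0, "wy": 0, "wz": 0, "jaw": 0}, {"x": 0, "y": 0, "z": 0.5, "wx": 0, "wy": 0, "wz": 0, "jaw": 0}, {"x": 0, "y": 0, "z": 0.5, "wx": 0, "wy": 0, "wz": 0, "jaw": 0}, {"x": 0, "y": 0, "z": 0.5, "wx": 0, "wy": 0, "wz": 0, "jaw": 0}, {"x": 0, "y": 0, "z": 0.5, "wx": 0, "wy": 0, "wz": 0, "jaw": 0}, {"x": 0, "y": 0, "z": 0.55, "wx": 0, "wy": 0, "wz": 0, "jaw": 0}, {"x": 0, "y": 0, "z": 0, "wx": 0, "wy": 0, "wz": 0, "jaw": 0}, {"x": 0, "y": 0, "z": 0, "wx": 0, "wy": 0, "wz": 0, "jaw": 0}]}}

```text
time_s: 11.93
ee_pos: [0.5145, 0.1131, 0.0541]
eef_rot: [-3.141, 0.0, 1.387]
force: [-0.5, -0.8, 0.6]
grip_width: 0.0004
```

```bash
python3 -c "
from st import *
st();pic('side','s7.png',(85,325,230,430,2.5))
c=np.array([.028,.045])
last=tobox(ctrl.get_obs()['ee_pos'])
for th in np.arange(.3,1.66,.15):
  s,k=np.sin(th),np.cos(th)
  p=c+.052*np.array([-k,s])+(.008+.0125*s+.008*k)*np.array([-s,-k]); print(round(th,2),p.round(4),'tool x,y units',((p-last)[::-1]/.02).round(2)); last=p
"
```

```text
t 11.9333 box [-0.0296  0.0328] z 0.0541 rot [-3.141  0.     1.387] F [-0.5 -0.8  0.6]
0.3 [-0.0274  0.0419] tool x,y units [0.45 0.1 ]
0.45 [-0.0278  0.049 ] tool x,y units [ 0.36 -0.02]
0.6 [-0.0271  0.0565] tool x,y units [0.37 0.03]
0.75 [-0.0253  0.0641] tool x,y units [0.38 0.09]
0.9 [-0.0222  0.0716] tool x,y units [0.38 0.16]
1.05 [-0.0177  0.0787] tool x,y units [0.36 0.22]
1.2 [-0.0119  0.0853] tool x,y units [0.33 0.29]
1.35 [-0.0048  0.0909] tool x,y units [0.28 0.35]
1.5 [0.0033 0.0954] tool x,y units [0.22 0.41]
1.65 [0.0123 0.0984] tool x,y units [0.15 0.45]
```

View pics/s7.png

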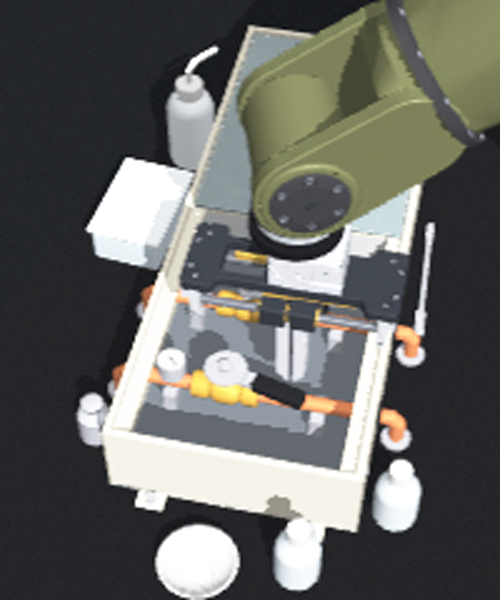

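Call:
{"name": "carry_out", "arguments": {"deltas": [{"x": 0.25, "y": 0.05, "z": 0, "wx": 0, "wy": 0, "wz": 0, "jaw": 0}, {"x": 0.2, "y": 0.05, "z": 0, "wx": 0, "wy": 0, "wz": 0, "jaw": 0}, {"x": 0.18, "y": 0, "z": 0, "wx": 0, "wy": 0, "wz": 0, "jaw": 0}, {"x": 0.18, "y": 0, "z": 0, "wx": 0, "wy": 0, "wz": 0, "jaw": 0}, {"x": 0.18, "y": 0.01, "z": 0, "wx": 0, "wy": 0, "wz": 0, "jaw": 0}, {"x": 0.19, "y": 0.02, "z": 0, "wx": 0, "wy": 0, "wz": 0, "jaw": 0}, {"x": 0.19, "y": 0.04, "z": 0, "wx": 0, "wy": 0, "wz": 0, "jaw": 0}, {"x": 0.19, "y": 0.05, "z": 0, "wx": 0, "wy": 0, "wz": 0, "jaw": 0}, {"x": 0.19, "y": 0.07, "z": 0, "wx": 0, "wy": 0, "wz": 0, "jaw": 0}, {"x": 0.19, "y": 0.09, "z": 0, "wx": 0, "wy": 0, "wz": 0, "jaw": 0}]}}

```text
time_s: 12.82
ee_pos: [0.5296, 0.1494, 0.0551]
eef_rot: [3.141, 0.001, 1.387]
force: [-2.7, -9.2, 5.6]
grip_width: 0.0006
```

```bash
python3 -c "
from st import *
st();pic('side','s8.png',(85,325,230,430,2.5));pic('top','t8.png',(150,310,190,500,2.5))"
```

```text
t 12.8167 box [-0.0214  0.0713] z 0.0551 rot [3.141e+00 1.000e-03 1.387e+00] F [-2.7 -9.2  5.6]
```

View pics/s8.png

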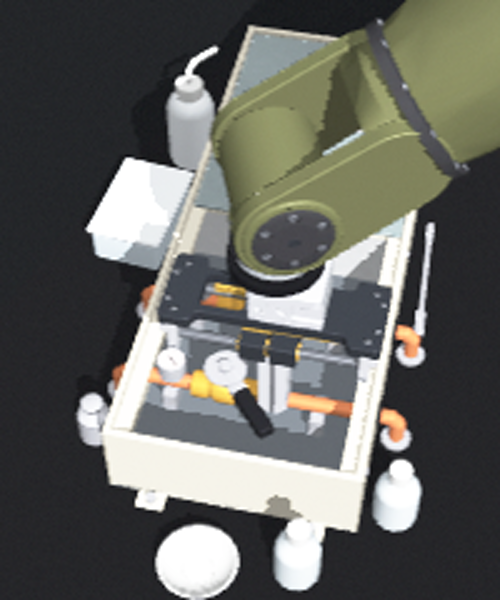

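Call:
{"name": "carry_out", "arguments": {"deltas": [{"x": 0.18, "y": 0.11, "z": 0, "wx": 0, "wy": 0, "wz": 0, "jaw": 0}, {"x": 0.18, "y": 0.12, "z": 0, "wx": 0, "wy": 0, "wz": 0, "jaw": 0}, {"x": 0.17, "y": 0.14, "z": 0, "wx": 0, "wy": 0, "wz": 0, "jaw": 0}, {"x": 0.16, "y": 0.15, "z": 0, "wx": 0, "wy": 0, "wz": 0, "jaw": 0}, {"x": 0.14, "y": 0.17, "z": 0, "wx": 0, "wy": 0, "wz": 0, "jaw": 0}, {"x": 0.14, "y": 0.18, "z": 0, "wx": 0, "wy": 0, "wz": 0, "jaw": 0}, {"x": 0.11, "y": 0.2, "z": 0, "wx": 0, "wy": 0, "wz": 0, "jaw": 0}, {"x": 0.11, "y": 0.2, "z": 0, "wx": 0, "wy": 0, "wz": 0, "jaw": 0}]}}

```text
time_s: 13.58
ee_pos: [0.5584, 0.1686, 0.0551]
eef_rot: [-3.141, 0.001, 1.387]
force: [-7.0, -3.8, 7.4]
grip_width: 0.0007
```

```bash
python3 -c "
from st import *
st();pic('side','s9.png',(85,325,230,430,2.5))"
```

```text
t 13.5833 box [0.0034 0.0954] z 0.0551 rot [-3.141e+00  1.000e-03  1.387e+00] F [-7.  -3.8  7.4]
```

View pics/s9.png

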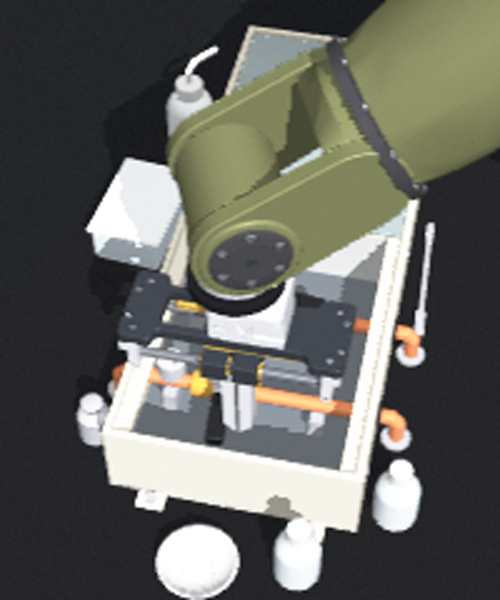

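Call:
{"name": "carry_out", "arguments": {"deltas": [{"x": 0.05, "y": 0.12, "z": 0, "wx": 0, "wy": 0, "wz": 0, "jaw": 0}, {"x": 0.03, "y": 0.1, "z": 0, "wx": 0, "wy": 0, "wz": 0, "jaw": 0}, {"x": 0, "y": 0, "z": 0, "wx": 0, "wy": 0, "wz": 0, "jaw": 0}]}}

```text
time_s: 13.88
ee_pos: [0.563, 0.1697, 0.055]
eef_rot: [-3.141, 0.0, 1.387]
force: [-4.6, -2.0, 4.4]
grip_width: 0.0002
```

Call:
{"name": "carry_out", "arguments": {"deltas": [{"x": 0, "y": 0.1, "z": 0, "wx": 0, "wy": 0, "wz": 0, "jaw": 0}, {"x": 0, "y": 0, "z": 0, "wx": 0, "wy": 0, "wz": 0, "jaw": 0}]}}

```text
time_s: 14.05
ee_pos: [0.5639, 0.1696, 0.0549]
eef_rot: [-3.138, 0.001, 1.387]
force: [-14.6, -0.6, 9.4]
grip_width: 0.0005
```

Call:
{"name": "carry_out", "arguments": {"deltas": [{"x": 0, "y": 0.05, "z": 0, "wx": 0, "wy": 0, "wz": 0, "jaw": 0}, {"x": 0, "y": 0, "z": 0, "wx": 0, "wy": 0, "wz": 0, "jaw": 0}, {"x": 0, "y": 0, "z": 0, "wx": 0, "wy": 0, "wz": 0, "jaw": 0}]}}

```text
time_s: 14.3
ee_pos: [0.564, 0.1696, 0.0549]
eef_rot: [-3.137, 0.001, 1.387]
force: [-19.1, 0.9, 13.0]
grip_width: 0.0007
```

Call:
{"name": "carry_out", "arguments": {"deltas": [{"x": 0, "y": -0.5, "z": 0, "wx": 0, "wy": 0, "wz": 0, "jaw": 0}, {"x": 0, "y": -0.5, "z": 0, "wx": 0, "wy": 0, "wz": 0, "jaw": 0}, {"x": 0, "y": 0, "z": -1, "wx": 0, "wy": 0, "wz": 0, "jaw": 0}, {"x": 0, "y": 0, "z": -1, "wx": 0, "wy": 0, "wz": 0, "jaw": 0}, {"x": 0, "y": 0, "z": -1, "wx": 0, "wy": 0, "wz": 0, "jaw": 0}, {"x": 0, "y": 0, "z": -1, "wx": 0, "wy": 0, "wz": 0, "jaw": 0}, {"x": 0, "y": 0, "z": -1, "wx": 0, "wy": 0, "wz": 0, "jaw": 0}, {"x": 0, "y": 0, "z": -1, "wx": 0, "wy": 0, "wz": 0, "jaw": 0}, {"x": 0, "y": 0, "z": -1, "wx": 0, "wy": 0, "wz": 0, "jaw": 0}, {"x": 0, "y": 0, "z": -1, "wx": 0, "wy": 0, "wz": 0, "jaw": 0}]}}

```text
time_s: 15.13
ee_pos: [0.5464, 0.173, 0.216]
eef_rot: [3.141, -0.0, 1.387]
force: [-0.1, 0.3, -0.2]
grip_width: 0.0003
```

Call:
{"name": "carry_out", "arguments": {"deltas": [{"x": 0.6, "y": -1, "z": 0, "wx": 0, "wy": 0, "wz": 0, "jaw": 0}, {"x": 0.6, "y": -1, "z": 0, "wx": 0, "wy": 0, "wz": 0, "jaw": 0}, {"x": 0.6, "y": -1, "z": 0, "wx": 0, "wy": 0, "wz": 0, "jaw": 0}, {"x": 0.6, "y": -1, "z": 0, "wx": 0, "wy": 0, "wz": 0, "jaw": 0}, {"x": 0.6, "y": -1, "z": 0, "wx": 0, "wy": 0, "wz": 0, "jaw": 0}, {"x": 0.6, "y": -1, "z": 0, "wx": 0, "wy": 0, "wz": 0, "jaw": 0}, {"x": 0.6, "y": -1, "z": 0, "wx": 0, "wy": 0, "wz": 0, "jaw": 0}, {"x": 0.6, "y": -1, "z": 0, "wx": 0, "wy": 0, "wz": 0, "jaw": 0}, {"x": 0.6, "y": -1, "z": 0, "wx": 0, "wy": 0, "wz": 0, "jaw": 0}, {"x": 0.6, "y": -1, "z": 0, "wx": 0, "wy": 0, "wz": 0, "jaw": 0}, {"x": 0, "y": 0, "z": 0, "wx": 0, "wy": 0, "wz": 0, "jaw": 0}, {"x": 0, "y": 0, "z": 0, "wx": 0, "wy": 0, "wz": 0, "jaw": 0}]}}

```text
time_s: 16.13
ee_pos: [0.3713, 0.3279, 0.215]
eef_rot: [3.141, -0.001, 1.389]
force: [0.7, -0.2, 0.4]
grip_width: 0.0007
```

```bash
python3 -c "
from st import *
st();pic('side','s10.png',(85,325,230,430,2.5));pic('top','t10.png',(150,310,190,500,2.5))
for n in('top','side'):
  for l,z in (('tagged_axis',.058),('tagged_grip',.058),('plain_grip',.058),('cover',.072)):
    print(n,l,[(tobox(onz(n,m['position'],z)).round(4),m['conf']) for m in ctrl.mark_of(n,l)[:3]])
"
```

```text
t 16.1333 box [-0.2097  0.2178] z 0.215 rot [ 3.141e+00 -1.000e-03  1.389e+00] F [ 0.7 -0.2  0.4]
top tagged_axis [(array([0.0336, 0.0463]), 0.92)]
top tagged_grip [(array([0.0311, 0.1074]), 0.61)]
top plain_grip [(array([-0.0365, -0.048 ]), 0.75)]
top cover [(array([ 0.0041, -0.2708]), 0.6)]
side tagged_axis [(array([-0.0272, -0.0395]), 0.73)]
side tagged_grip [(array([0.0234, 0.1127]), 0.88), (array([ 0.1295, -0.2149]), 0.48)]
side plain_grip [(array([-0.023 , -0.0466]), 0.78)]
side cover [(array([ 2.00e-04, -2.71e-01]), 0.66)]
```

View pics/s10.png

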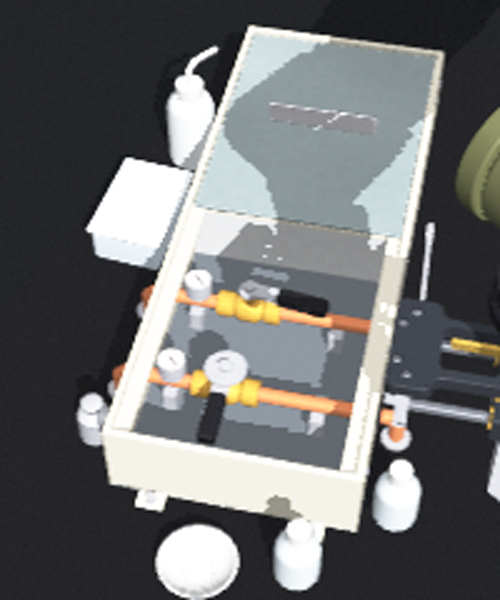

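View pics/t10.png

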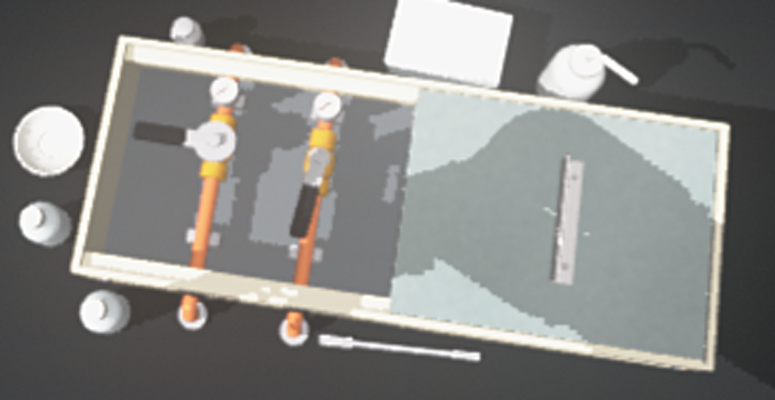

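```bash
python3 -c "
from station import ctrl
print(ctrl.hand_in())"
```

```text
the job is handed in; nothing more can be done
None
```

I slid the cover along its runners to the end wall, then pushed the tagged valve's lever onto its stop and handed the job in at about 16 s. The tagged valve was the one at box y = +45 mm. `hand_in` reports no verdict, so what follows is from my own last checks.

- **Cover:** both cameras put its origin at box y ≈ -271 mm, against -270 mm when fully aside. It lies flat.
- **Tagged lever:** in the top picture it lies parallel to the box's long walls. At the end of the push, the tool hardly moved while the force rose to 19 N, which fits the lever resting on its stop.
- **Other lever:** the top and side readings of its grip agree with those before the valve push to within about 4 and 7 mm, which is about the networks' scatter. It looks unmoved in the pictures.
- **Bystanders:** they stand in the same places in the last pictures as in the first.
- **Arm:** it was clear of everything, with the force reading back near zero.

One check disagreed: the side camera's last reading of the tagged valve's axis landed on the other valve's grip. I took it as a false detection, because the top camera and the picture itself both showed the axis in the right place.

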